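# Flip the card box shut

## Robot

A 6-joint arm with a two-finger parallel gripper is mounted at the origin on a cart in front of the work surface, level with it; the furniture and walls round the work are solid. World frame = base frame: x ahead of the robot, y to its left, z up, the work surface at z = 0. Lengths are in mm, angles in rad, forces in N, time in s.
With the tool pointing down it reaches from about 350 to 975 mm from the base axis. Payload 17.4 kg.
Tool frame: the origin (TCP) lies between the finger pads; the fingertips stand arm.tip_reach ahead of it and the grasp point (between the pads) lies 3 mm ahead of it (arm.tip_reach is the distance from the TCP to the fingertips, in mm); z points along the fingers, y is the line along which they close (so a half turn about z gives the same grasp; the last joint's range is limited). The gripper opens to 85 mm and grips with 20 to 120 N. Pads are 22 mm wide; open, the fingers measure 114 mm over their backs; the gripper's body (76 mm by 85 mm) begins 54 mm behind the grasp point. The pads swing forward as they close: fully open they stand 13 mm farther back than shut.
Start: joints at [1.148, 0.116, 1.442, -0, 1.584, -0.038], TCP at [253.386, 625.642, 253.303] pointing down, gripper open.
Joint ranges: [-2.83, 2.83], [-0.83, 2.19], [0.07, 2.5], [-1.14, 4.28], [0.01, 3], [-2.97, 2.97]. Speed limits (rad/s): [1.89, 1.89, 2.22, 3.14, 3.14, 3.14].

## Interface

Orientations are given as [roll, pitch, yaw] about the fixed x, y, z axes, in that order (R = Rz(yaw) Ry(pitch) Rx(roll)).
In Python, from workcell import observe, imaging, job_done, arm gives the robot as it stands.
- The arm moves only by the tool step_hand, called after "Emit:" as a command line: name --argument value ..., lists and objects as JSON in quotes. Schema: {"type":"object","properties":{"moves":{"type":"string"},"aperture":{"type":"number"},"squeeze":{"type":"number"},"only":{"type":"string"},"quiet":{"type":"boolean"},"lines":{"type":"string"}},"required":["moves"],"additionalProperties":false}. moves is a string of 1 to 8 rows, one to a line, with the numbers parted by commas; each row has 4 numbers: dx, dy, dz in mm, then a turn about the tool's z in rad; each row is the pose to reach, as a shift and turn from the pose commanded when the call began, along the tool's axes at that moment; what a row does not reach only later rows make up. A row lasts 1/10 s, in which the tool goes at most 50 mm and 0.15 rad, less where a joint would pass 70% of its speed; a pose out of reach is approached as far as the arm can. aperture is the finger opening in mm, set as the call begins (left out keeps the last). The fingers move at their own pace and stop on an object; squeeze is the grip in N (left out, the last holds). Time passes only in rows, so rows that do not move let the fingers close. The tool returns the time, the measured TCP pose, the force, the opening and the grip force at its end. only (a regular expression) keeps the lines of the reply that match it, lines (a string "A,B") keeps lines A to B, and quiet returns only ok. Input that does not fit is refused with a message, and nothing moves.
- observe(): the state, without advancing time (a new reading comes with each control period).
- imaging.read_camera(name): name is "side" or "top"; returns a dict with "color" (384x512x3 uint8, blue, green, red), "intrinsics" (3x3 intrinsics, pixels), "world_from_camera" (4x4, takes a point from camera to world coordinates). Camera axes: x right, y down, z forward; pixel columns grow to the right and rows downward; lengths in mm; the calibration is good to about 2 mm. A picture is of the moment at which its call begins. There is no depth.
- job_done(): hands the job in; it is judged then, once.
The state is a dict: "clock": time; "qpos": joint angles; "joint_velocities": joint speeds; "joint_efforts": joint torques, N m; "position": TCP position; "eef_rot": TCP orientation; "force": force on the tool from outside, world axes, zero at the start; "torque": the same for the moment, N m; "width": finger opening in mm; "grip_force": force on a finger pad.
Only numpy, scipy, OpenCV 4.12 (cv2) and the standard library are available. Lean on these libraries where they do the work, as an engineer would, in place of code of your own. Each camera call takes 0.05 s, during which the arm holds its last target. There are 200 camera calls.

## Task

Two wooden card boxes stand on the worktop with their lids tipped back. Close the one that has the jam jar standing at its far end: push its lid from the back just past upright, then let it swing shut by its own weight, without following it down or pressing on it. Leave the other box, with the mug at its far end, open, and do not shift either box.

Things in the scene. Friction and masses are not known exactly. Their poses are not given: they have to be found in the camera images.
- jam_box: Wooden card box full of cards, 77 x 154 mm, 84 mm high when shut, 0.8 kg, loose on the worktop, a jam jar just beyond its far end. Origin: centre of its underside; z up, x from front to back (hinge side), y along its length, away from the robot; x points to the right (world -y) within 0.4 rad. Rim 74 mm up. Lid: board 70 deep, 154 long, 9 mm thick, hinged along y at x = +35, z = 75 mm.
- jam_box_lid (a joint): Lid of the box with the jam jar at its far end: 0 = shut, 1.57 = upright, 1.75 = stop (start: about here), leaning 10 degrees back, towards the box's +x. There its free edge is 141 mm above the worktop, the back face of that edge at x = +56 mm of the box. Free hinge, 90 g board, balanced at about 1.44: pushed below 1.3 it falls shut by itself, above 1.55 it falls back.
- mug_box: Wooden card box full of cards, 77 x 154 mm, 84 mm high when shut, 0.8 kg, loose on the worktop, a mug just beyond its far end. Origin: centre of its underside; z up, x from front to back (hinge side), y along its length, away from the robot; x points to the right (world -y) within 0.4 rad. Rim 74 mm up. Lid: board 70 deep, 154 long, 9 mm thick, hinged along y at x = +35, z = 75 mm.
- mug_box_lid (a joint): Lid of the box with the mug at its far end; it stays open: 0 = shut, 1.57 = upright, 1.75 = stop (start: about here), leaning 10 degrees back, towards the box's +x. There its free edge is 141 mm above the worktop, the back face of that edge at x = +56 mm of the box. Free hinge, 90 g board, balanced at about 1.44: pushed below 1.3 it falls shut by itself, above 1.55 it falls back.
- jam_jar: Glass jar of red jam with a white lid, 65 mm across, 94 mm high, about 25 mm beyond the far end of the box to be closed. Not to be handled. Origin: centre of its underside.

How it is judged (in metres and radians):
At the end, for the whole second after the job is handed in: The lid of the box with the jam jar at its far end is shut (within 0.08 rad); the lid of the other box still stands open (above 1.5 rad); both boxes stand upright within 20 mm of where they were, at rest (value of joint jam_box_lid below 0.08 rad and value of joint mug_box_lid above 1.5 rad and distance of each of jam_box, mug_box from where it was at the start of the episode below 0.02 m and angle between each of jam_box, mug_box's own z axis and vertical below 0.1 rad and linear speed of jam_box below 0.02 m/s); the robot touches nothing.
It fails at once if the robot pushes on the jam-jar box's lid (over 0.5 N) when it is already below 0.6 rad: it has to fall by itself (value of joint jam_box_lid below 0.6 rad and contact force between any of the arm, the fingers and jam_box_lid above 0.5 N).
It fails at once if the lid of the other box is swung forward past upright (value of joint mug_box_lid below 1.4 rad).
It fails at once if a box is shoved more than 30 mm (distance of any of jam_box, mug_box from where it was at the start of the episode above 0.03 m).
It also fails if it takes over 29 s, if anything falls off the work surface, if the arm or the gripper's body presses on something with over 40 N, if the wrist force passes 120 N, or if a joint passes its speed limit or range.

## Working session

There is one attempt and no reset: what is moved stays moved. The work goes in short steps, Python scripts to look and compute and a tool call to move; the robot and the scene stay as the last step left them, time stands still between calls to the robot, and variables do not carry over. Pictures are saved under pics/ and viewed, at most 10 in all, crops included, and the job is handed in when it is done.

```bash
mkdir -p pics; python3 - <<'E'
from workcell import observe, imaging, arm
import cv2
for n in("top","side"):
    d=imaging.read_camera(n); cv2.imwrite(f"pics/{n}0.png",d["color"]); print(n,d["intrinsics"].tolist(),d["world_from_camera"].round(3).tolist())
o=observe(); print(o["clock"],o["position"],o["eef_rot"],o["width"],arm.tip_reach)
E
```

```text
top [[410.60576618668966, 0.0, 261.1524329962371], [0.0, 410.60576618668966, 184.90209354946631], [0.0, 0.0, 1.0]] [[0.01, -0.987, 0.157, 437.685], [-0.999, -0.005, 0.032, -219.201], [-0.031, -0.158, -0.987, 913.245], [0.0, 0.0, 0.0, 1.0]]
side [[394.0174460329758, 0.0, 252.5827750321802], [0.0, 394.0174460329758, 188.13019712221518], [0.0, 0.0, 1.0]] [[-0.989, -0.088, 0.116, 482.689], [-0.144, 0.491, -0.859, 508.48], [0.018, -0.867, -0.499, 510.331], [0.0, 0.0, 0.0, 1.0]]
0.1 [253.3186742  625.48856764 252.59551104] [-3.14046855e+00 -3.87254863e-05  2.75679227e+00] 85.8587224030529 22.0
```

View pics/top0.png

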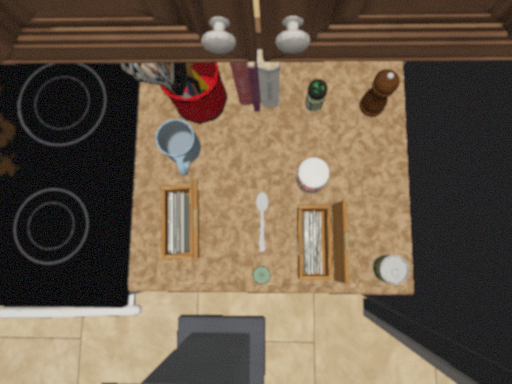

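View pics/side0.png

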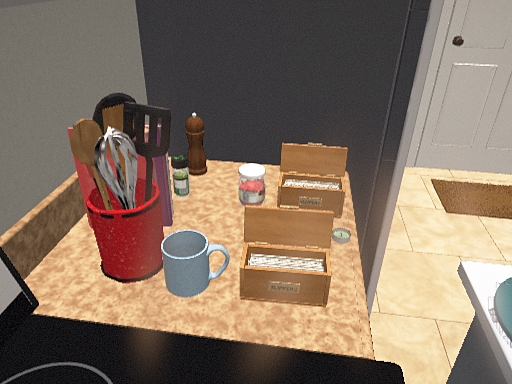

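```bash
python3 - <<'E'
import cv2
a=cv2.imread("pics/top0.png")[190:300,280:420]; cv2.imwrite("pics/ctop.png",cv2.resize(a,None,fx=5,fy=5,interpolation=cv2.INTER_CUBIC))
a=cv2.imread("pics/side0.png")[130:250,230:370]; cv2.imwrite("pics/cside.png",cv2.resize(a,None,fx=5,fy=5,interpolation=cv2.INTER_CUBIC))
E
```

```text
(no output)
```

View pics/ctop.png

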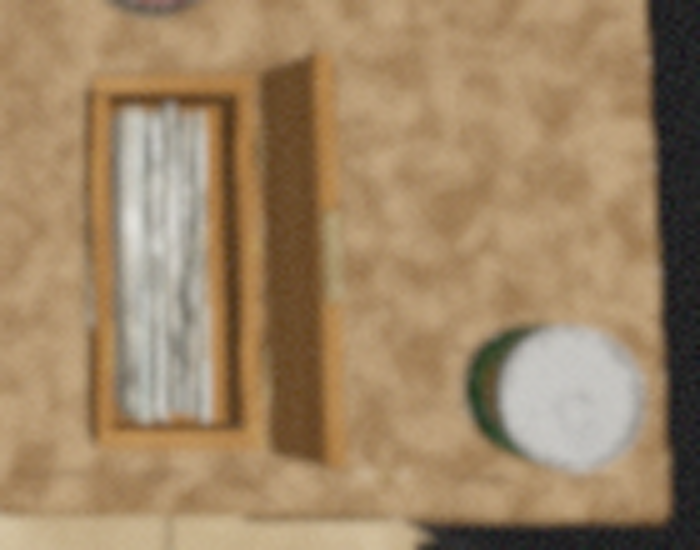

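View pics/cside.png

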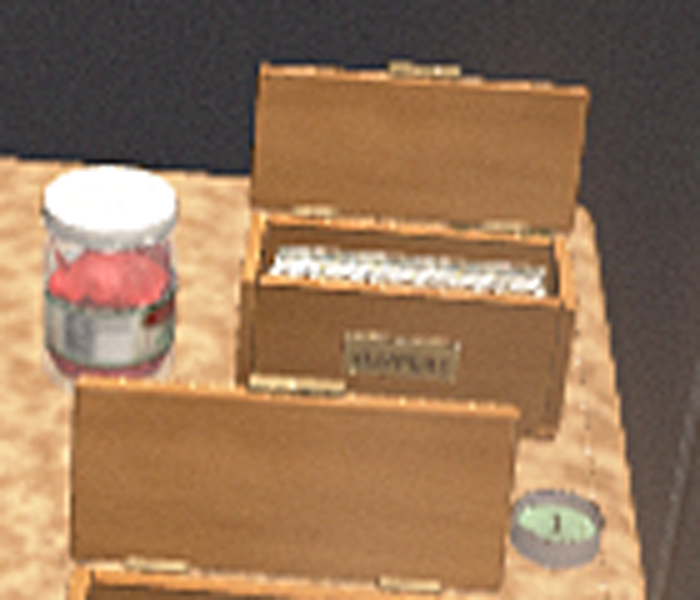

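```bash
cat > h.py <<'E'
import numpy as np
from workcell import imaging
def pix(d,u,v,z):
    K=d["intrinsics"];T=d["world_from_camera"]
    r=T[:3,:3]@np.linalg.inv(K)@[u,v,1]; return (T[:3,3]+r*(z-T[2,3])/r[2]).round(1)
def proj(d,p):
    K=d["intrinsics"];T=d["world_from_camera"]
    c=K@(np.linalg.inv(T)@np.append(p,1))[:3]; return (c[:2]/c[2]).round(1)
E
python3 - <<'E'
from h import *
t=imaging.read_camera("top"); s=imaging.read_camera("side")
for n,u,v,z in [("lidfar",346,201.6,141),("lidnear",348.2,282.4,141),("rimfar",298.4,206,74),("rimnear",299.2,278,74),("rimbackfar",331,206,74),("rimbacknear",332.5,278.5,74),("canlid",394.4,269,90),("canright",408,269,90),("canleft",380,269,90),("edge",412,240,0),("edgefar",409,200,0),("edgenear",414,293,0),("jar",314,173,94),("mugboxbacknear",198,257,74),("mugboxlid",197,183,141)]: print("top",n,pix(t,u,v,z))
for n,u,v,z in [("lidfar",230+52.5,143,141),("lidnear",230+117,130+17.5,141),("frontbotnear",230+110,130+87.5,0),("rimfrontfar",230+49,130+55,74),("rimfrontnear",230+115,130+61,74)]: print("side",n,pix(s,u,v,z))
E
```

```text
top lidfar [ 529.9 -354.2  141. ]
top lidnear [ 381.6 -354.8  141. ]
top rimfar [ 528.2 -268.8   74. ]
top rimnear [ 384.1 -269.7   74. ]
top rimbackfar [ 528.6 -335.2   74. ]
top rimbacknear [ 383.9 -335.7   74. ]
top canlid [ 404.4 -453.8   90. ]
top canright [ 404.7 -480.    90. ]
top canleft [ 404.1 -426.    90. ]
top edge [ 463.2 -520.1    0. ]
top edgefar [ 551.1 -517.7    0. ]
top edgenear [ 350.9 -518.9    0. ]
top jar [ 593.3 -299.4   94. ]
top mugboxbacknear [423.2 -65.6  74. ]
top mugboxlid [564.  -71.2 141. ]
side lidfar [ 529.9 -350.8  141. ]
side lidnear [ 380.5 -352.7  141. ]
side frontbotnear [ 382.2 -271.2   -0. ]
side rimfrontfar [ 527.5 -267.5   74. ]
side rimfrontnear [ 381.  -266.4   74. ]
```

The jam box is the right one: its lid's back edge is at y≈-357 and x runs 380–531, with yaw close to 0. Behind it is a can at (404,-454) and a wall at y≈-518. I'll go over the top of everything and come down behind the lid at x≈475.

Emit:
step_hand --moves "-38,-31,-3,-0.05\n-75,-63,-5,-0.1\n-112,-94,-5,-0.15\n-150,-125,-5,-0.2\n-187,-156,-5,-0.25\n-225,-188,-5,-0.3\n-262,-219,-5,-0.35\n-300,-250,-5,-0.385" --aperture 0

```text
clock: 1.0
position: [438.0, 279.5, 258.4]
eef_rot: [3.141, 0.0, -3.139]
force: [1.4, 0.4, -0.7]
width: -0.2
grip_force: 0.0
```

Emit:
step_hand --moves "-3,-45,0,0\n-5,-90,0,0\n-8,-135,0,0\n-12,-180,0,0\n-15,-225,0,0\n-18,-270,0,0\n-20,-315,0,0\n-22,-360,0,0"

```text
clock: 1.8
position: [459.3, -80.5, 258.4]
eef_rot: [-3.141, 0.001, -3.141]
force: [0.8, 0.6, -0.5]
width: -0.2
grip_force: 0.0
```

Emit:
step_hand --moves "-3,-45,0,0\n-6,-90,0,0\n-9,-135,0,0\n-12,-180,0,0\n-15,-225,0,0\n-17,-270,0,0\n-18,-305,0,0\n-18,-325,0,0"

```text
clock: 2.6
position: [477.3, -406.0, 257.6]
eef_rot: [3.141, -0.001, 3.14]
force: [-1.1, -0.3, -0.3]
width: 0.2
grip_force: 0.0
```

Emit:
step_hand --moves "0,0,0,0\n0,0,0,0"

```text
clock: 2.8
position: [477.7, -403.2, 258.1]
eef_rot: [3.141, -0.0, -3.142]
force: [0.3, 0.6, 0.1]
width: -0.0
grip_force: 0.0
```

Emit:
step_hand --moves "0,0,25,0\n0,0,50,0\n0,0,75,0\n0,0,95,0\n0,0,110,0\n0,0,115,0\n0,0,115,0"

```text
clock: 3.5
position: [477.9, -403.1, 143.3]
eef_rot: [3.141, -0.0, -3.141]
force: [-0.3, 0.2, 0.4]
width: 0.0
grip_force: 0.0
```

Emit:
step_hand --moves "0,6,0,0\n0,12,0,0\n0,18,0,0\n0,24,0,0\n0,29,0,0\n0,32,0,0\n0,32,0,0"

```text
clock: 4.2
position: [477.8, -371.3, 143.4]
eef_rot: [-3.142, 0.0, -3.141]
force: [0.7, -0.1, 0.0]
width: 0.0
grip_force: 0.0
```

```bash
python3 - <<'E'
from workcell import imaging
import cv2,numpy as np
a=imaging.read_camera("top")["color"][180:300,270:420];b=imaging.read_camera("side")["color"][110:230,230:380]
cv2.imwrite("pics/m1.png",np.vstack([cv2.resize(x,None,fx=2.5,fy=2.5,interpolation=cv2.INTER_CUBIC) for x in (a,b)]))
E
```

```text
(no output)
```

View pics/m1.png

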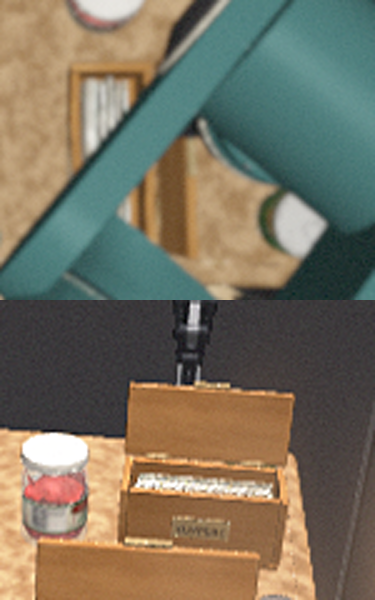

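The fingers are behind the lid (side crop around (190,375)) and the lid is still at its stop. Now the push.

Emit:
step_hand --moves "0,4,0,0\n0,8,0,0\n0,12,0,0\n0,16,0,0\n0,19,0,0\n0,22,0,0\n0,24,0,0\n0,24,0,0"

```text
clock: 5.1
position: [477.8, -347.5, 143.4]
eef_rot: [-3.142, 0.0, -3.141]
force: [0.8, 0.2, 0.1]
width: 0.1
grip_force: 0.0
```

```bash
python3 - <<'E'
from workcell import imaging
import cv2
b=imaging.read_camera("side")["color"][110:230,230:380]
cv2.imwrite("pics/m2.png",cv2.resize(b,None,fx=4,fy=4,interpolation=cv2.INTER_CUBIC))
E
```

```text
(no output)
```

View pics/m2.png

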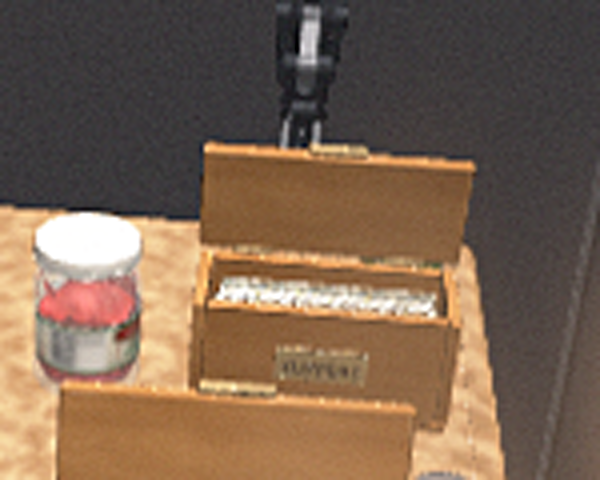

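The lid's top edge has dropped about 3 px, so it is near upright. I'll push a bit further.

Emit:
step_hand --moves "0,3,0,0\n0,6,0,0\n0,9,0,0\n0,12,0,0\n0,12,0,0\n0,12,0,0"

```text
clock: 5.75
position: [477.8, -335.6, 143.4]
eef_rot: [-3.142, 0.0, -3.141]
force: [0.1, -0.3, 0.1]
width: -0.2
grip_force: 0.0
```

```bash
python3 - <<'E'
from workcell import imaging
import cv2
b=imaging.read_camera("side")["color"][110:230,230:380]
cv2.imwrite("pics/m3.png",cv2.resize(b,None,fx=4,fy=4,interpolation=cv2.INTER_CUBIC))
E
```

```text
(no output)
```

View pics/m3.png

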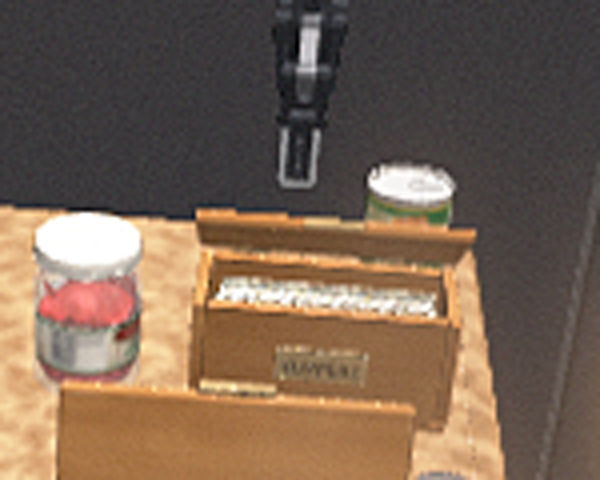

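The lid is falling forward clear of the fingers, with its top edge now at crop row ~215. I'll back off and lift while it falls.

Emit:
step_hand --moves "0,-10,0,0\n0,-20,-5,0\n0,-25,-25,0\n0,-25,-60,0\n0,-25,-100,0\n0,-25,-110,0\n0,-25,-110,0\n0,-25,-110,0"

```text
clock: 6.6
position: [477.5, -361.0, 252.1]
eef_rot: [3.141, -0.001, 3.141]
force: [-0.4, -0.3, -0.2]
width: 0.1
grip_force: 0.0
```

Emit:
step_hand --moves "0,0,0,0\n0,0,0,0\n0,0,0,0\n0,0,0,0\n0,0,0,0\n0,0,0,0\n0,0,0,0\n0,0,0,0"

```text
clock: 7.4
position: [477.8, -360.7, 253.3]
eef_rot: [-3.142, 0.0, -3.141]
force: [1.0, -0.6, 0.7]
width: 0.0
grip_force: 0.0
```

```bash
python3 - <<'E'
from workcell import imaging
import cv2
cv2.imwrite("pics/m4.png",imaging.read_camera("side")["color"])
E
```

```text
(no output)
```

View pics/m4.png

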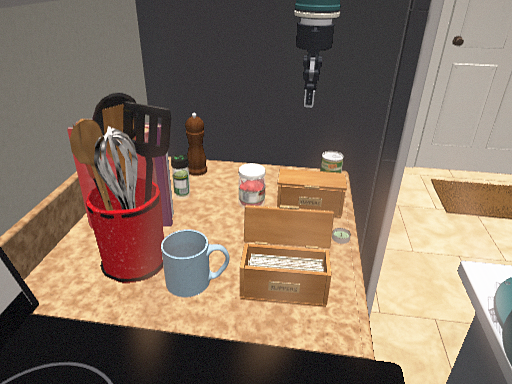

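The jam box lid is shut (around (312,182)), the mug box is still open, neither box has moved, and the arm is clear.

```bash
python3 -c "from workcell import job_done; print(job_done())"
```

```text
the job is handed in; nothing more can be done
None
```

The jam-jar box's lid was pushed past upright and fell shut on its own, the mug box is still open, no shift of either box shows in the final picture, and the job is handed in (no verdict was returned).

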